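# Put the stock tags right

### The arm

A 7-joint arm with a two-finger parallel gripper is mounted at the origin on a cart in front of the work surface, level with it; the furniture and walls round the work are solid. World frame = base frame: x ahead of the robot, y to its left, z up, the work surface at z = 0. Lengths are in m, angles in rad, forces in N, time in s.
With the tool pointing down it reaches from about 0.4 to 0.875 m from the base axis. Payload 6.5 kg.
Tool frame: the origin (TCP) lies midway between the tips of the shut fingers; the grasp point (between the pads) lies 19 mm behind it; y points along the fingers, x is the direction in which the jaws open and shut, and the axes are right-handed (so a half turn about y gives the same grasp; the last joint's range is limited). The gripper opens to 88 mm and grips with 3 to 60 N. Pads are 18 mm wide; open, the fingers measure 123 mm over their backs; the gripper's body (75 mm by 187 mm) begins 45 mm behind the grasp point.
Start: joints at [-1.415, 0.536, -0.004, 1.538, 0.003, 1.067, -0.071], TCP at [0.143, 0.634, 0.239] pointing down, gripper open.
Joint ranges: [-2.7, 2.7], [-0.37, 2.16], [-1.27, 1.26], [0.24, 2.4], [-1.31, 4.45], [0.19, 1.91], [-2.76, 2.76]. Speed limits (rad/s): [2.39, 2.39, 3.14, 3.14, 3.14, 3.14, 3.14].

### API

Orientations are given as [roll, pitch, yaw] about the fixed x, y, z axes, in that order (R = Rz(yaw) Ry(pitch) Rx(roll)).
In Python, from plant import manip gives the robot as it stands.
- The arm moves only by the tool move_arm, never from a script. Its argument "motion" is a list of rows, each an object of numbers: "hand": the opening, from -1 (shut) to 1 (fully open); "x", "y", "z": the shift along the tool's x, y, z in m; "yaw": the turn about the tool's y in rad. In form: [{"hand": .., "x": .., "y": .., "z": .., "yaw": ..}, ...]. A call has exactly 10 rows; each row is the pose to reach, as a shift and turn from the pose commanded when the call began, along the tool's axes at that moment; what a row does not reach only later rows make up. A row lasts 1/8 s, in which the tool goes at most 62.5 mm and 10.7 degrees, less where a joint would pass 70% of its speed; a pose out of reach is approached as far as the arm can. A call with a gripper value outside its range is refused whole. The fingers move at their own pace and stop on an object; "force" is the grip in N (left out, the last holds). Time passes only in rows, so rows that repeat a pose let the fingers close, or fill a call up. It gives the time, the measured TCP pose, the force and the opening at its end, in the units of the state.
- manip.state(): the state, without advancing time (a new reading comes with each control period).
- manip.grab_frame(name): name is "scene" or "top"; returns the picture (420x560x3 uint8, red, green, blue); there is no depth.
- manip.calibration(name): a dict with "fx", "fy", "cx", "cy" (pixels), "R" (3x3) and "t" (3): a world point X has camera coordinates R X + t. Camera axes: x right, y down, z forward; pixel columns grow to the right and rows downward; lengths in m; the calibration is good to about 2 mm. A picture is of the moment at which its call begins. calibration takes no time and is no camera call.
- manip.sign_off(): hands the job in, once; it reports no verdict.
Trained networks look in the newest picture that a camera, given by its name, has taken for a name from the list of things; names that differ only in an ending like _2 or _b are one class to them, and where a whole thing is asked for, a point or a joint stands for the part that bears it (a point fixed in the world has none). Each returns a list of dicts, best first, with "score" (0 to 1); they miss things now and then, are a little off and sometimes report something else, mostly with a low value. They report only what shows in the picture. A call takes as long as a camera call.
- manip.look_for(thing, camera): "at" ([x, y, z] in m, in world coordinates, good to about 4 mm: the middle of the surface that is visible of it).
The state is a dict: "t": time; "qpos": joint angles; "dq": joint speeds; "joint_efforts": joint torques, N m; "tool_pos": TCP position; "tcp_rot": TCP orientation; "force": force on the tool from outside, world axes, zero at the start; "torque": the same for the moment, N m; "grip_width": finger opening in m.
Only numpy, scipy, OpenCV 4.12 (cv2) and the standard library are available. Lean on these libraries where they do the work, as an engineer would, in place of code of your own. Each camera call takes 0.05 s, during which the arm holds its last target. There are 200 camera calls.

### The job

On the stock rack each of the four bins has a tip-over tag in front of it: the upward-looking face says full (a round disc, tag leaning away from you) or empty (a straight bar, tag leaning towards you). Two tags are wrong: gently push tags over with the fingertips, without pinching them, so that every bin with a white box in it shows the disc and every empty bin shows the bar. Leave the boxes in their bins and everything else on the bench where it is.

Things in the scene. Friction and masses are not known exactly. Their poses are not given: they have to be found in the camera images.
- rack: Fixed thin metal tray, 260 x 424 mm, plate 5 mm thick, that carries four tag stands in a row and a bin behind each. Origin on the bench under the middle of the row of tags (between the two middle stands); x points away from the robot towards the bins, y along the row to the robot's left. The stand numbers lie in random order along the row and tell nothing about the bins.
- stand_1: Grey fixed tag stand, one of four, 100 mm apart; 92 mm wide (y), 54 mm deep (x). Origin: centre of its underside, 5 mm above the bench. Axes as the rack: +x towards its bin, z up. The tag's hinge pin runs along y, 35 mm above the origin. Thin steel stop wires run along y 14 mm before and behind the pin, tops 52 mm above the origin.
- tag_1 (a joint): Tag of stand_1: white plate 60 mm wide, 4 thick, free edge 65 from the pin, 50 g, swings freely. 0 = upright. +0.55 rad: leans away from the robot on its stop, dark round disc (36 mm) on the upper face = FULL. -0.55: leans to the robot, dark straight bar (44 x 10 mm) on the upper face = EMPTY. On a stop the edge is 34 mm beside and 55 above the pin. Pushed past upright it falls to the other stop.
- bay_1 (a point): Middle of the inner floor of the bin behind stand_1, 125 mm from its hinge pin along the stand's +x, 9 mm above the bench. The bin is a fixed grey open tray, 94 x 94 mm, 30 mm high. It is full if a box stands in it (box origin within 10 mm of this point), otherwise empty.
- stand_2: Grey fixed tag stand, one of four, 100 mm apart; 92 mm wide (y), 54 mm deep (x). Origin: centre of its underside, 5 mm above the bench. Axes as the rack: +x towards its bin, z up. The tag's hinge pin runs along y, 35 mm above the origin. Thin steel stop wires run along y 14 mm before and behind the pin, tops 52 mm above the origin.
- tag_2 (a joint): Tag of stand_2: white plate 60 mm wide, 4 thick, free edge 65 from the pin, 50 g, swings freely. 0 = upright. +0.55 rad: leans away from the robot on its stop, dark round disc (36 mm) on the upper face = FULL. -0.55: leans to the robot, dark straight bar (44 x 10 mm) on the upper face = EMPTY. On a stop the edge is 34 mm beside and 55 above the pin. Pushed past upright it falls to the other stop.
- bay_2 (a point): Middle of the inner floor of the bin behind stand_2, 125 mm from its hinge pin along the stand's +x, 9 mm above the bench. The bin is a fixed grey open tray, 94 x 94 mm, 30 mm high. It is full if a box stands in it (box origin within 10 mm of this point), otherwise empty.
- stand_3: Grey fixed tag stand, one of four, 100 mm apart; 92 mm wide (y), 54 mm deep (x). Origin: centre of its underside, 5 mm above the bench. Axes as the rack: +x towards its bin, z up. The tag's hinge pin runs along y, 35 mm above the origin. Thin steel stop wires run along y 14 mm before and behind the pin, tops 52 mm above the origin.
- tag_3 (a joint): Tag of stand_3: white plate 60 mm wide, 4 thick, free edge 65 from the pin, 50 g, swings freely. 0 = upright. +0.55 rad: leans away from the robot on its stop, dark round disc (36 mm) on the upper face = FULL. -0.55: leans to the robot, dark straight bar (44 x 10 mm) on the upper face = EMPTY. On a stop the edge is 34 mm beside and 55 above the pin. Pushed past upright it falls to the other stop.
- bay_3 (a point): Middle of the inner floor of the bin behind stand_3, 125 mm from its hinge pin along the stand's +x, 9 mm above the bench. The bin is a fixed grey open tray, 94 x 94 mm, 30 mm high. It is full if a box stands in it (box origin within 10 mm of this point), otherwise empty.
- stand_4: Grey fixed tag stand, one of four, 100 mm apart; 92 mm wide (y), 54 mm deep (x). Origin: centre of its underside, 5 mm above the bench. Axes as the rack: +x towards its bin, z up. The tag's hinge pin runs along y, 35 mm above the origin. Thin steel stop wires run along y 14 mm before and behind the pin, tops 52 mm above the origin.
- tag_4 (a joint): Tag of stand_4: white plate 60 mm wide, 4 thick, free edge 65 from the pin, 50 g, swings freely. 0 = upright. +0.55 rad: leans away from the robot on its stop, dark round disc (36 mm) on the upper face = FULL. -0.55: leans to the robot, dark straight bar (44 x 10 mm) on the upper face = EMPTY. On a stop the edge is 34 mm beside and 55 above the pin. Pushed past upright it falls to the other stop.
- bay_4 (a point): Middle of the inner floor of the bin behind stand_4, 125 mm from its hinge pin along the stand's +x, 9 mm above the bench. The bin is a fixed grey open tray, 94 x 94 mm, 30 mm high. It is full if a box stands in it (box origin within 10 mm of this point), otherwise empty.
- box_1: Loose white lidded card freezer box, 80 x 80 x 50 mm, standing in one of the four bins, which it fills; its top is 59 mm above the bench. Origin: centre of its underside. To be left alone.
- box_2: Loose white lidded card freezer box, 80 x 80 x 50 mm, standing in one of the four bins, which it fills; its top is 59 mm above the bench. Origin: centre of its underside. To be left alone.
- marker: Bystander, loose: marker pen, 135 mm long (its y), 17 mm thick, lying in front of the stands. Origin: centre of its underside.
- petri_dish: Bystander, loose: lidded petri dish, 71 mm across, 15 mm high, in front of the stands. Origin: centre of its underside.
- timer: Bystander, loose: small lab timer, 77 x 77 x 21 mm, in front of the stands. Origin: centre of its underside.
- tape: Bystander, loose: roll of tape lying flat, 104 mm across, 25 mm high, at the left end of the row. Origin: centre of its underside.
- small_beaker: Bystander, loose: small clear beaker, 57 mm across, 70 mm high, at the right end of the row. Origin: centre of its underside.

How it is judged:
By the outcome, as a careful person would: the job done as asked, in the order asked, and still so for the second after the job is handed in, with the robot touching nothing.
It also fails if it takes over 40 s, if anything falls off the work surface, if the arm or the gripper's body presses on something with over 40 N, if the wrist force passes 120 N, or if a joint passes its speed limit or range.

## Working session

There is one attempt and no reset: what is moved stays moved. The work goes in short steps, Python scripts to look and compute and a tool call to move; the robot and the scene stay as the last step left them, time stands still between calls to the robot, and variables do not carry over. Pictures are saved under pics/ and viewed, about 8 in all and at most 12, crops included, and the job is handed in when it is done.

Besides the shell and the picture viewer there is one more tool, called after "Call:" by a JSON object that holds its "fn" and its "kwargs". move_arm: Moves the arm, as the interface text tells. Its arguments: {"type":"object","properties":{"motion":{"type":"array"},"force":{"type":"number"}},"required":["motion"]}

```bash
mkdir -p pics
python3 - <<'E'
from plant import manip
import cv2,numpy as np
for c in("scene","top"):
    cv2.imwrite(f"pics/{c}0.png",manip.grab_frame(c)[:,:,::-1])
    k=manip.calibration(c);print(c,k["fx"],k["cx"],k["cy"],np.round(-k["R"].T@k["t"],3))
for n in("rack","stand_1","tag_1","box_1","marker","petri_dish","timer","tape","small_beaker"):
    print(n,[(np.round(d["at"],3).tolist(),round(d["score"],2)) for d in manip.look_for(n,"top")])
s=manip.state();print({k:np.round(v,3).tolist() for k,v in s.items()})
E
```

```text
scene 479.85395902148747 286.0256734971367 208.4371694598379 [-0.068 -0.808  0.774]
top 382.8642064769839 279.05754876752115 209.17483013209235 [0.437 0.01  1.185]
rack [([0.529, -0.091, 0.007], 0.64)]
stand_1 [([0.513, -0.244, 0.044], 0.9), ([0.474, 0.043, 0.049], 0.87), ([0.495, -0.149, 0.05], 0.83), ([0.493, -0.052, 0.048], 0.58)]
tag_1 [([0.526, -0.244, 0.071], 0.76), ([0.505, -0.048, 0.07], 0.55), ([0.463, 0.048, 0.072], 0.5)]
box_1 [([0.634, -0.236, 0.06], 0.92), ([0.6, 0.064, 0.06], 0.76), ([0.359, -0.059, 0.015], 0.52), ([0.508, 0.187, 0.019], 0.4)]
marker [([0.356, -0.059, 0.016], 0.59), ([0.462, 0.045, 0.072], 0.41)]
petri_dish [([0.389, -0.2, 0.015], 0.69)]
timer [([0.358, 0.071, 0.017], 0.68), ([0.462, 0.049, 0.074], 0.61)]
tape [([0.506, 0.188, 0.02], 0.97)]
small_beaker [([0.36, 0.073, 0.017], 0.61)]
{'t': 0.55, 'qpos': [-1.415, 0.536, -0.004, 1.538, 0.003, 1.067, -0.071], 'dq': [0.001, -0.002, 0.001, 0.0, 0.001, 0.0, -0.0], 'joint_efforts': [-0.001, -57.056, 0.989, -25.177, -0.056, 0.011, 0.0], 'tool_pos': [0.143, 0.634, 0.239], 'tcp_rot': [-1.571, 0.0, 1.349], 'force': [0.719, -0.324, 0.326], 'torque': [0.01, -0.027, 0.01], 'grip_width': 0.088}
```

View pics/top0.png

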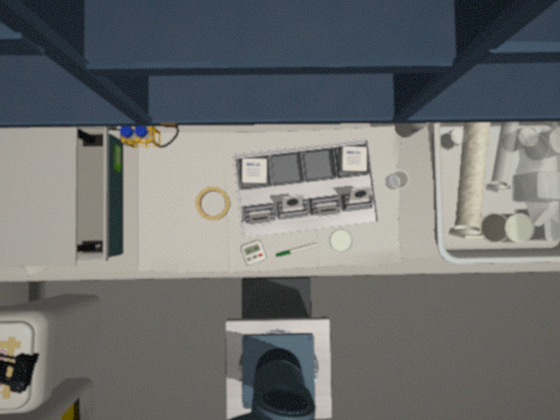

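View pics/scene0.png

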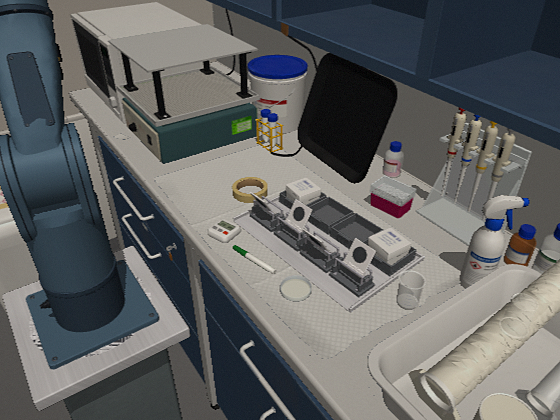

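```bash
cat > h.py <<'E'
from plant import manip
import cv2,numpy as np
O=np.array([.4935,-.1]);A=.113
def W(x,y,z): c,s=np.cos(A),np.sin(A); return np.array([O[0]+c*x-s*y,O[1]+s*x+c*y,z])
def px(c,P):
    k=manip.calibration(c);p=k["R"]@P+k["t"];return np.array([k["fx"]*p[0]/p[2]+k["cx"],k["fy"]*p[1]/p[2]+k["cy"]])
def overlay(c,box,f,name,pts=[]):
    x0,y0,x1,y1=box;im=np.ascontiguousarray(cv2.resize(manip.grab_frame(c)[y0:y1,x0:x1,::-1],None,fx=f,fy=f,interpolation=cv2.INTER_CUBIC))
    for P,col in pts:
        p=(px(c,P)+.5-[x0,y0])*f;cv2.circle(im,tuple(int(v) for v in p),3,col,-1)
    cv2.imwrite("pics/"+name,im)
E
python3 - <<'E'
from h import *
sg=[-1,1,-1,1];pts=[]
for i,y in enumerate([.15,.05,-.05,-.15]):
    pts+=[(W(sg[i]*.034,y+d,.095),(0,0,255)) for d in(-.03,.03)]
    pts+=[(W(.078+a,y+b,.039),(0,255,0)) for a in(0,.094) for b in(-.047,.047)]
    pts+=[(W(-.027,y+b,.005),(255,0,0)) for b in(-.046,.046)]
overlay("top",(190,130,390,270),4,"top1.png",pts)
for y,x in((.15,-.06),(.15,.02),(.05,.06),(.05,-.02)): print(W(x,y,0).round(3))
E
```

```text
[0.417 0.042 0.   ]
[0.496 0.051 0.   ]
[ 0.547 -0.044  0.   ]
[ 0.468 -0.053  0.   ]
```

View pics/top1.png

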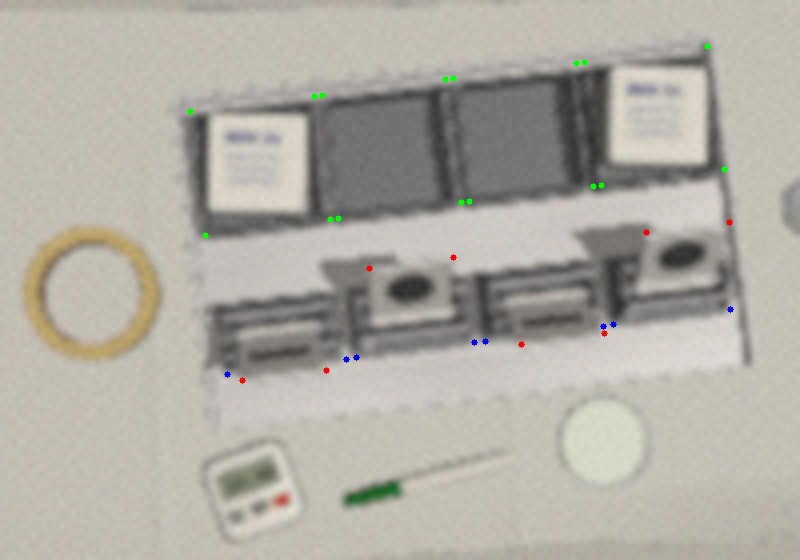

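The left bin (box) shows the bar and the second bin (empty) shows the disc, so both of those tags are wrong. Tags 3 and 4 are right. In the crop, the model overlay fits the rack to within a few mm: tag 1's edge is at about (280,370) and tag 2's at about (410,264).

Call:
{"fn": "move_arm", "kwargs": {"motion": [{"hand":-1,"x":-0.045,"y":0,"z":-0.025,"yaw":0},{"hand":-1,"x":-0.09,"y":0,"z":-0.05,"yaw":0},{"hand":-1,"x":-0.135,"y":0,"z":-0.075,"yaw":0},{"hand":-1,"x":-0.177,"y":0,"z":-0.098,"yaw":0},{"hand":-1,"x":-0.215,"y":0,"z":-0.14,"yaw":-0.05},{"hand":-1,"x":-0.253,"y":0,"z":-0.184,"yaw":-0.1},{"hand":-1,"x":-0.291,"y":0,"z":-0.227,"yaw":-0.15},{"hand":-1,"x":-0.325,"y":0,"z":-0.262,"yaw":-0.21},{"hand":-1,"x":-0.358,"y":0,"z":-0.297,"yaw":-0.27},{"hand":-1,"x":-0.391,"y":0,"z":-0.331,"yaw":-0.335}], "force": 20}}

```text
t: 1.85
tool_pos: [0.3808, 0.1785, 0.2391]
tcp_rot: [-1.572, -0.001, 1.686]
force: [0.3, 0.9, -0.8]
grip_width: 0.0003
```

Call:
{"fn": "move_arm", "kwargs": {"motion": [{"hand":-1,"x":-0.035,"y":0,"z":-0.004,"yaw":0},{"hand":-1,"x":-0.07,"y":0,"z":-0.008,"yaw":0},{"hand":-1,"x":-0.105,"y":0.02,"z":-0.012,"yaw":0},{"hand":-1,"x":-0.139,"y":0.05,"z":-0.015,"yaw":0},{"hand":-1,"x":-0.139,"y":0.08,"z":-0.015,"yaw":0},{"hand":-1,"x":-0.139,"y":0.11,"z":-0.015,"yaw":0},{"hand":-1,"x":-0.139,"y":0.14,"z":-0.015,"yaw":0},{"hand":-1,"x":-0.139,"y":0.155,"z":-0.015,"yaw":0},{"hand":-1,"x":-0.139,"y":0.164,"z":-0.015,"yaw":0},{"hand":-1,"x":-0.139,"y":0.164,"z":-0.015,"yaw":0}]}}

```text
t: 3.1
tool_pos: [0.4105, 0.0434, 0.0746]
tcp_rot: [-1.57, 0.0, 1.684]
force: [0.1, -0.2, 0.4]
grip_width: 0.0001
```

Run:
```python
from h import *
s=manip.state();print(s["tool_pos"],s["force"])
overlay("scene",(210,140,430,305),3.6,"s2.png",[(np.array(s["tool_pos"]),(0,0,255))])
```

```text
[0.41049732 0.04340958 0.07463712] [ 0.14956936 -0.20007145  0.37118508]
```

View pics/s2.png

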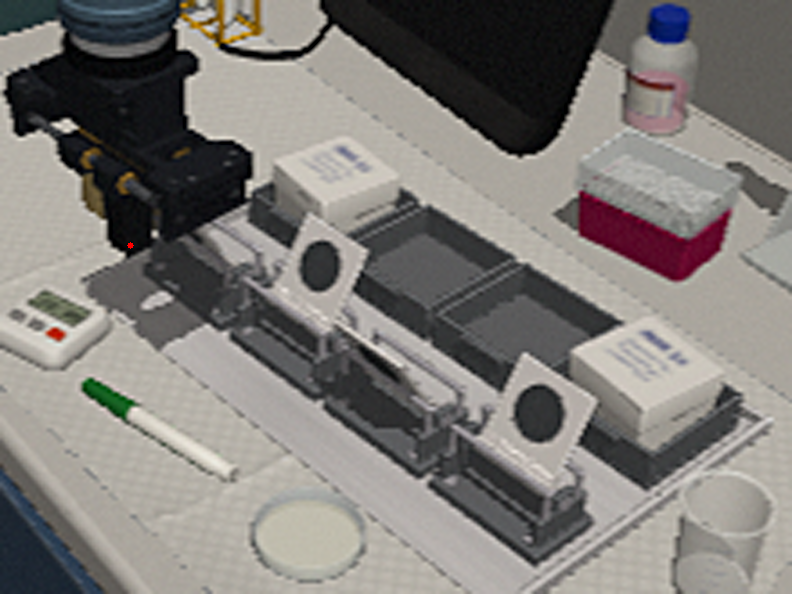

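The fingertip is at (130,245), in front of tag 1, with the body clear of everything. Next I push tag 1 over.

Call:
{"fn": "move_arm", "kwargs": {"motion": [{"hand":-1,"x":0,"y":0,"z":-0.015,"yaw":0},{"hand":-1,"x":0,"y":0,"z":-0.025,"yaw":0},{"hand":-1,"x":0,"y":0,"z":-0.035,"yaw":0},{"hand":-1,"x":0,"y":0,"z":-0.044,"yaw":0},{"hand":-1,"x":0,"y":0,"z":-0.053,"yaw":0},{"hand":-1,"x":0,"y":0,"z":-0.062,"yaw":0},{"hand":-1,"x":0,"y":0,"z":-0.071,"yaw":0},{"hand":-1,"x":0,"y":0,"z":-0.071,"yaw":0},{"hand":-1,"x":0,"y":0,"z":-0.045,"yaw":0},{"hand":-1,"x":0,"y":0,"z":-0.01,"yaw":0}]}}

```text
t: 4.4
tool_pos: [0.42, 0.0445, 0.0747]
tcp_rot: [-1.571, 0.0, 1.684]
force: [0.1, 0.2, 0.5]
grip_width: 0.0004
```

Call:
{"fn": "move_arm", "kwargs": {"motion": [{"hand":-1,"x":0,"y":-0.03,"z":0,"yaw":0},{"hand":-1,"x":0,"y":-0.06,"z":0,"yaw":0},{"hand":-1,"x":0,"y":-0.09,"z":0,"yaw":0},{"hand":-1,"x":-0.033,"y":-0.09,"z":-0.04,"yaw":0},{"hand":-1,"x":-0.066,"y":-0.09,"z":-0.08,"yaw":0},{"hand":-1,"x":-0.1,"y":-0.09,"z":-0.12,"yaw":0},{"hand":-1,"x":-0.1,"y":-0.09,"z":-0.12,"yaw":0},{"hand":-1,"x":-0.1,"y":-0.06,"z":-0.12,"yaw":0},{"hand":-1,"x":-0.1,"y":-0.03,"z":-0.12,"yaw":0},{"hand":-1,"x":-0.1,"y":0,"z":-0.12,"yaw":0}]}}

```text
t: 5.65
tool_pos: [0.5496, -0.0402, 0.0738]
tcp_rot: [-1.57, -0.001, 1.685]
force: [-0.0, 0.4, -0.2]
grip_width: 0.0003
```

Run:
```python
from h import *
s=manip.state();print(s["tool_pos"],s["force"])
overlay("scene",(210,140,430,305),3.6,"s3.png",[(np.array(s["tool_pos"]),(0,0,255))])
```

```text
[ 0.54961765 -0.04021374  0.07379677] [-0.01414279  0.35383314 -0.23283015]
```

View pics/s3.png

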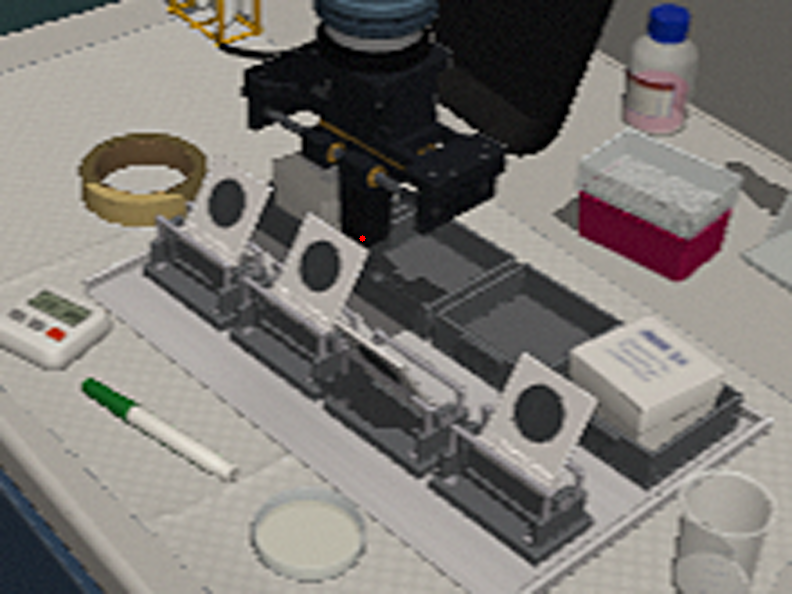

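Tag 1 now shows the disc (228,202). The fingertip (362,238) is behind tag 2, so I push that one towards the robot.

Call:
{"fn": "move_arm", "kwargs": {"motion": [{"hand":-1,"x":0,"y":0,"z":0.013,"yaw":0},{"hand":-1,"x":0,"y":0,"z":0.022,"yaw":0},{"hand":-1,"x":0,"y":0,"z":0.031,"yaw":0},{"hand":-1,"x":0,"y":0,"z":0.04,"yaw":0},{"hand":-1,"x":0,"y":0,"z":0.049,"yaw":0},{"hand":-1,"x":0,"y":0,"z":0.058,"yaw":0},{"hand":-1,"x":0,"y":0,"z":0.067,"yaw":0},{"hand":-1,"x":0,"y":0,"z":0.067,"yaw":0},{"hand":-1,"x":0,"y":0,"z":0.04,"yaw":0},{"hand":-1,"x":0,"y":0,"z":0.005,"yaw":0}]}}

```text
t: 6.95
tool_pos: [0.5465, -0.0418, 0.0748]
tcp_rot: [-1.57, -0.0, 1.684]
force: [-0.1, -0.4, -1.3]
grip_width: 0.0004
```

Call:
{"fn": "move_arm", "kwargs": {"motion": [{"hand":-1,"x":0,"y":-0.04,"z":0,"yaw":0},{"hand":-1,"x":0,"y":-0.08,"z":0,"yaw":0},{"hand":-1,"x":0,"y":-0.12,"z":0,"yaw":0},{"hand":-1,"x":0.05,"y":-0.14,"z":0.03,"yaw":0},{"hand":-1,"x":0.1,"y":-0.14,"z":0.06,"yaw":0},{"hand":-1,"x":0.15,"y":-0.14,"z":0.09,"yaw":0},{"hand":-1,"x":0.2,"y":-0.14,"z":0.12,"yaw":0},{"hand":-1,"x":0.24,"y":-0.14,"z":0.14,"yaw":0},{"hand":-1,"x":0.24,"y":-0.14,"z":0.14,"yaw":0},{"hand":-1,"x":0.24,"y":-0.14,"z":0.14,"yaw":0}]}}

```text
t: 8.2
tool_pos: [0.3804, 0.1803, 0.2148]
tcp_rot: [-1.571, 0.0, 1.684]
force: [0.8, 0.2, -0.4]
grip_width: 0.0005
```

Run:
```python
from h import *
overlay("scene",(210,140,430,305),3.6,"s4.png")
overlay("top",(190,130,390,270),4,"t4.png")
s=manip.state();print(s["t"],s["force"])
```

```text
8.3 [-0.16115854 -0.46849212 -0.73288103]
```

View pics/s4.png

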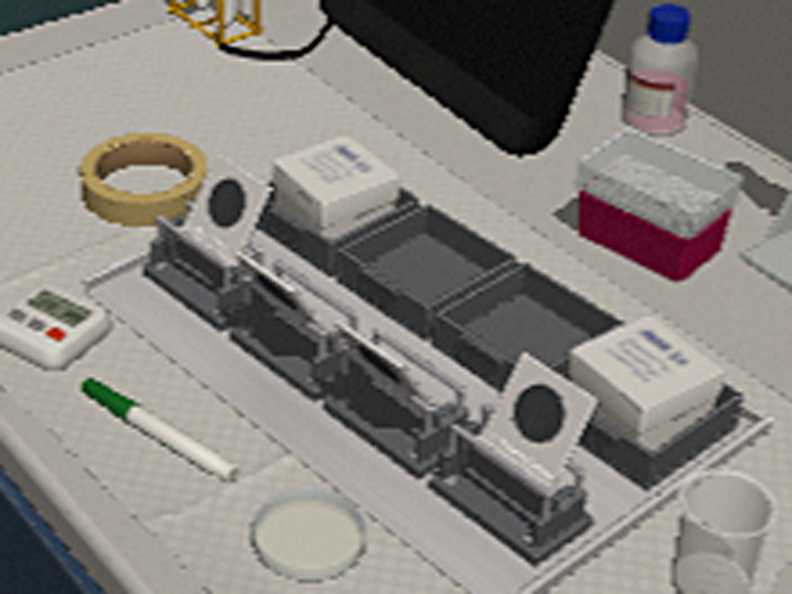

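View pics/t4.png

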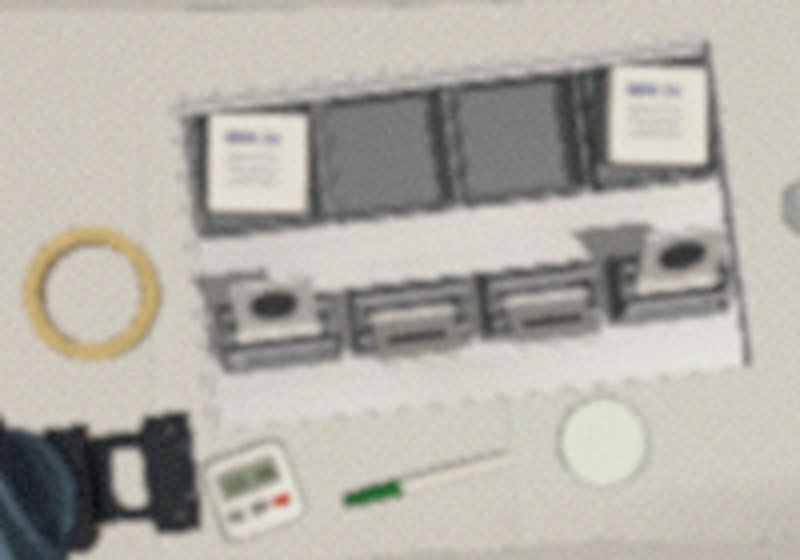

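In the top view the tags from left to right show disc (272,305), bar (412,335), bar (545,318) and disc (683,255), which matches the boxes in the two end bins. Nothing else has moved and the arm is clear.

```bash
python3 -c "
from plant import manip
print(manip.sign_off())"
```

```text
the job is handed in; nothing more can be done
None
```

I tipped the two wrong tags with shut fingertips and handed the job in at about 8.3 s. The leftmost tag, whose bin holds a box, went from bar to disc. The second from the left, whose bin is empty, went from disc to bar.

The last pictures from both cameras showed disc, bar, bar, disc from left to right, with boxes in the two end bins only. The boxes, marker, petri dish, timer, tape and beaker looked unmoved. The arm was clear of everything and the force reading was under 1.5 N at the end of every move. In the first look the detector missed one tag and mistook some tags and small items for other things, so I relied on the pictures for those.

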